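# Drive a flanged bush home over its pilot rod

## Robot

A 6-joint arm with a two-finger parallel gripper is mounted at the origin on a cart in front of the work surface, level with it; the furniture and walls round the work are solid. World frame = base frame: x ahead of the robot, y to its left, z up, the work surface at z = 0. Lengths are in m, angles in rad, forces in N, time in s.
With the tool pointing down it reaches from about 0.375 to 0.925 m from the base axis. Payload 5.7 kg.
Tool frame: the origin (TCP) lies on the centre line of the jaws, within the pads' length; the fingertips stand 19 mm ahead of it and the grasp point (between the pads) is the TCP; z points along the fingers, y is the line along which they close (so a half turn about z gives the same grasp; the last joint's range is limited). The gripper opens to 85 mm and grips with 20 to 120 N. Pads are 22 mm wide; open, the fingers measure 114 mm over their backs; the gripper's body (76 mm by 85 mm) begins 54 mm behind the grasp point. The pads swing forward as they close: fully open they stand 13 mm farther back than shut.
Start: joints at [-1.262, 0.359, 1.51, -0, 1.272, -0.115], TCP at [0.247, -0.547, 0.224] pointing down, gripper open.
Joint ranges: [-2.97, 2.97], [-1.01, 2.36], [0.21, 2.38], [-0.96, 4.11], [0.2, 2.71], [-2.98, 2.98]. Speed limits (rad/s): [2.39, 2.39, 3.14, 3.14, 3.14, 3.14].

## Interface

Orientations are given as a unit quaternion [x, y, z, w].
In Python, from bench import arm gives the robot as it stands.
- The arm moves only by the shell command python3 -m crank 'ROWS' [OPENING] [FORCE]. ROWS is JSON, a list of rows, each an object of numbers: "dx", "dy", "dz": the shift along the tool's x, y, z in m; "ax", "ay", "az": the turn, a rotation vector about the tool's x, y, z in degrees. A call has exactly 5 rows; each row shifts and turns the commanded pose from where the row before left it, along the tool's axes as they then stand; what a row does not reach is not made up. A row lasts 1/10 s, in which the tool goes at most 50 mm and 8.59 degrees, less where a joint would pass 70% of its speed; a pose out of reach is approached as far as the arm can. A call with a gripper value outside its range is refused whole. OPENING is the finger opening in m, from 0 to 0.0854, set as the call begins (- or left out, the last holds). The fingers move at their own pace and stop on an object; FORCE is the grip in N (left out, the last holds). Time passes only in rows, so rows that do not move let the fingers close, or fill a call up. It gives the time, the measured TCP pose, the force, the opening and the grip force at its end, in the units of the state.
- arm.sense(): the state, without advancing time (a new reading comes with each control period).
- arm.get_image(name): name is "scene" or "top" or "wrist"; returns a dict with "img" (480x640x3 uint8, red, green, blue), "fx", "fy", "cx", "cy" (pixels), "k1" (the pictures are not rectified: a ray, as slopes to the right and down, at radius r is drawn at 1 + k1 r^2 times it, then the intrinsics apply), "R" (3x3) and "t" (3): a world point X has camera coordinates R X + t. Camera axes: x right, y down, z forward; pixel columns grow to the right and rows downward; lengths in m; the calibration is good to about 2 mm. A picture is of the moment at which its call begins. There is no depth.
- arm.hand_in(): hands the job in; it is judged then, once.
Trained networks look in a picture, given as the dict that the camera call returned (one of the last four; its "shot" number tells which), for a name from the list of things; names that differ only in an ending like _2 or _b are one class to them, and where a whole thing is asked for, a point or a joint stands for the part that bears it (a point fixed in the world has none). Each returns a list of dicts, best first, with "score" (0 to 1); they miss things now and then, are a little off and sometimes report something else, mostly with a low value. They report only what shows in the picture. A call takes as long as a camera call. They do not tell look-alikes from the thing itself.
- arm.recognise(picture, target): "extent" ([left, top, right, bottom] in pixels, round what is visible of it).
- arm.pinpoint(picture, target): "point" ([row, column] in pixels: a listed point, or the origin of a listed thing).
The state is a dict: "t": time; "qpos": joint angles; "joint_velocities": joint speeds; "joint_efforts": joint torques, N m; "eef_pos": TCP position; "tcp_rot": TCP orientation; "wrist_force": force on the tool from outside, world axes, zero at the start; "moment": the same for the moment, N m; "grip_width": finger opening in m; "grasp_force": force on a finger pad.
Only numpy, scipy, OpenCV 4.12 (cv2) and the standard library are available. Lean on these libraries where they do the work, as an engineer would, in place of code of your own. Each camera call takes 0.05 s, during which the arm holds its last target. There are 200 camera calls.

## Task

Take the taller of the two bored steel drivers, nose down as it stands, and lower it squarely over the upright rod of the bench fixture until it rests on the flange of the bush, without letting it drop. Then press the driver down until the bush's flange is fully home on the hub, and leave the driver standing on the bush. Leave the short driver, the loose valve spring and the loose spanner where they lie.

Things in the scene. Friction and masses are not known exactly. Their poses are not given: they have to be found in the camera images.
- tall_driver_mid (a point): Centre (half-way up, on the axis) of the tall driver: a loose plain steel sleeve standing upright on the bench, 55 mm high, about 0.3 kg. Outer diameter 50 mm over the upper 43 mm, 40 mm over the lowest 12 mm (the nose); straight through bore of 17 mm diameter. z up along its axis. Two thin dark grooves near its upper end. Grip it across the 50 mm diameter.
- tall_driver: The same tall driver, origin at the centre of its lower face, z up along its axis.
- short_driver_mid (a point): Centre of the short driver: a loose sleeve of the same steel and the same 50 mm diameter, but 32 mm high and with a bore of only 9 mm, too small for the rod; it is not needed. Either driver may stand in either place.
- fixture: The bench fixture, bolted down: dark steel base plate 150 x 110 x 12 mm (x by y) with four bolt heads up to 20 mm high, a round grey hub on it (88 mm diameter at the foot, 68 mm at its flat top, which is 40 mm above the bench), and an upright steel rod in the hub's centre. Origin under the rod's axis, on the bench, z up.
- rod_tip (a point): Top of the upright rod, on its axis, 130 mm above the bench. The rod is 14 mm in diameter; its uppermost 12 mm taper to 6 mm.
- bush_top (a point): Centre of the upper face of the brass bush's flange, on the rod's axis; the rod passes through it. The flange is 44 mm in diameter and 4 mm thick; its upper face is 56 to 60 mm above the bench at the start and 44 mm when home. z up.
- bush (a joint): How far the bush has been driven down, m: 0 is 16 mm proud of the hub, 0.016 is home with the flange on the hub. It starts between 0 and 0.004, slides with a steady friction of about 9 N, and stays where it is left; the driver's weight alone does not move it.
- spring_mid (a point): Centre of a loose valve spring (30 mm diameter, 46 mm high) standing upright; a bystander.
- spanner_mid (a point): Middle of a loose small spanner (173 mm long, 10 mm thick) lying on the bench; a bystander.
Things that resemble listed ones, but are neither listed nor needed, are in the scene too. What is shaped like the tall_driver but blue or brown is not meant.

How it is judged:
By the outcome, as a careful person would: the job done as asked, in the order asked, and still so for the second after the job is handed in, with the robot touching nothing.
It also fails if it takes over 51 s, if anything falls off the work surface, if the arm or the gripper's body presses on something with over 40 N, if the wrist force passes 120 N, or if a joint passes its speed limit or range.

## Working session

There is one attempt and no reset: what is moved stays moved. The work goes in short steps, Python scripts to look and compute and a shell command to move; the robot and the scene stay as the last step left them, time stands still between calls to the robot, and variables do not carry over. Pictures are saved under pics/ and viewed, at most 10 in all, crops included, and the job is handed in when it is done.

```bash
mkdir -p pics; cat > h.py <<'E'
import numpy as np,cv2
from bench import arm
def K(p): return np.array([[p['fx'],0,p['cx']],[0,p['fy'],p['cy']],[0,0,1.]])
def ray(p,rc):
    d=np.array([p['k1'],0,0,0,0.])
    u=cv2.undistortPoints(np.array([[[rc[1],rc[0]]]],float),K(p),d)[0,0]
    R=np.array(p['R']);t=np.array(p['t'])
    return -R.T@t, R.T@np.array([u[0],u[1],1])
def atz(p,rc,z):
    o,d=ray(p,rc); return o+d*(z-o[2])/d[2]
def proj(p,X):
    R=np.array(p['R']);x=R@np.array(X)+np.array(p['t']);s=x[:2]/x[2];s=s*(1+p['k1']*(s@s))
    return [s[1]*p['fy']+p['cy'],s[0]*p['fx']+p['cx']]
def tri(a,b):
    (o1,d1),(o2,d2)=a,b
    A=np.stack([d1,-d2],1);s=np.linalg.lstsq(A,o2-o1,rcond=None)[0]
    p,q=o1+d1*s[0],o2+d2*s[1]; return (p+q)/2,np.linalg.norm(p-q)
def save(p,n,box=None,k=1):
    im=p['img'][:,:,::-1]
    if box: im=im[box[1]:box[3],box[0]:box[2]]
    cv2.imwrite('pics/'+n,cv2.resize(im,None,fx=k,fy=k,interpolation=cv2.INTER_CUBIC))
E
python3 - <<'E'
from h import *
np.set_printoptions(precision=3,suppress=True)
Z=dict(tall_driver_mid=.0275,short_driver_mid=.016,rod_tip=.13,bush_top=.058,fixture=0,spring_mid=.023,spanner_mid=.005)
for c in('scene','top'):
    p=arm.get_image(c);save(p,c+'.png')
    for n,z in Z.items():
        for r in arm.pinpoint(p,n)[:4]: print(c,n,round(r['score'],2),np.array(r['point']),atz(p,r['point'],z))
print(arm.sense())
E
```

```text
scene tall_driver_mid 0.97 [183.8 321.7] [ 0.684 -0.443  0.027]
scene tall_driver_mid 0.84 [253.5 262.9] [ 0.642 -0.149  0.027]
scene tall_driver_mid 0.8 [266.9 314.1] [ 0.519 -0.182  0.027]
scene tall_driver_mid 0.71 [219.1 355. ] [ 0.534 -0.373  0.027]
scene short_driver_mid 0.84 [268.8 356.8] [ 0.443 -0.241  0.016]
scene rod_tip 0.73 [228.6 358.3] [ 0.448 -0.248  0.13 ]
scene rod_tip 0.69 [273.8 273.5] [ 0.512 -0.038  0.13 ]
scene rod_tip 0.34 [300.5 275. ] [0.465 0.015 0.13 ]
scene bush_top 0.74 [300.2 273.3] [ 0.513 -0.031  0.058]
scene fixture 0.93 [318.2 281.1] [ 0.502 -0.038  0.   ]
scene spanner_mid 0.85 [302.  365.9] [ 0.377 -0.177  0.005]
top tall_driver_mid 0.74 [211.  276.5] [ 0.642 -0.141  0.028]
top tall_driver_mid 0.71 [269.1 298.1] [ 0.526 -0.176  0.028]
top tall_driver_mid 0.66 [257.7 404.5] [ 0.535 -0.376  0.028]
top tall_driver_mid 0.58 [178.3 430.3] [ 0.689 -0.442  0.028]
top short_driver_mid 0.73 [315.6 338.8] [ 0.436 -0.245  0.016]
top short_driver_mid 0.24 [256.7 405.8] [ 0.539 -0.38   0.016]
top rod_tip 0.74 [269.5 209.4] [ 0.513 -0.03   0.13 ]
top bush_top 0.56 [278.4 221.1] [ 0.511 -0.037  0.058]
top fixture 0.74 [227.9 332.5] [ 0.609 -0.246  0.   ]
top fixture 0.73 [282.5 224.4] [ 0.515 -0.033  0.   ]
top spring_mid 0.83 [228.6 335.3] [ 0.601 -0.251  0.023]
top spanner_mid 0.98 [347.7 301.1] [ 0.383 -0.172  0.005]
top spanner_mid 0.23 [312.1 340.4] [ 0.444 -0.249  0.005]
{'t': 0.8, 'qpos': array([-1.262,  0.359,  1.51 , -0.   ,  1.273, -0.115]), 'joint_velocities': array([-0.   , -0.002,  0.001, -0.   , -0.001,  0.001]), 'joint_efforts': array([ -0.001, -52.752, -27.904,  -0.001,   0.002,  -0.   ]), 'eef_pos': array([ 0.247, -0.547,  0.224]), 'tcp_rot': array([ 0.978,  0.21 , -0.   , -0.   ]), 'wrist_force': array([ 0.786, -0.63 ,  1.001]), 'moment': array([ 0.026,  0.04 , -0.024]), 'grasp_force': 0.0, 'grip_width': 0.08513499494790606}
```

View pics/scene.png

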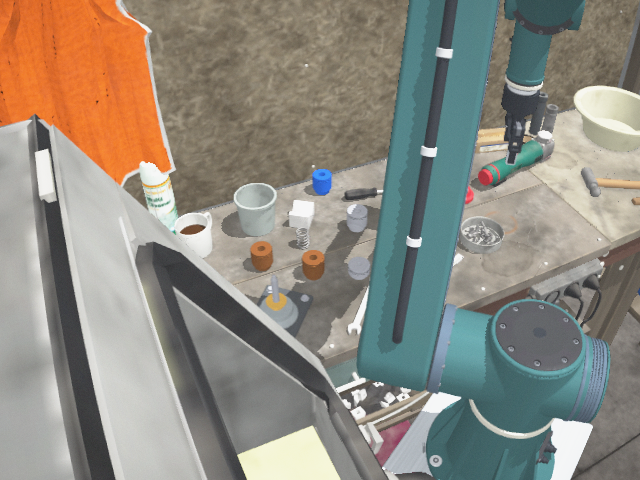

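View pics/top.png

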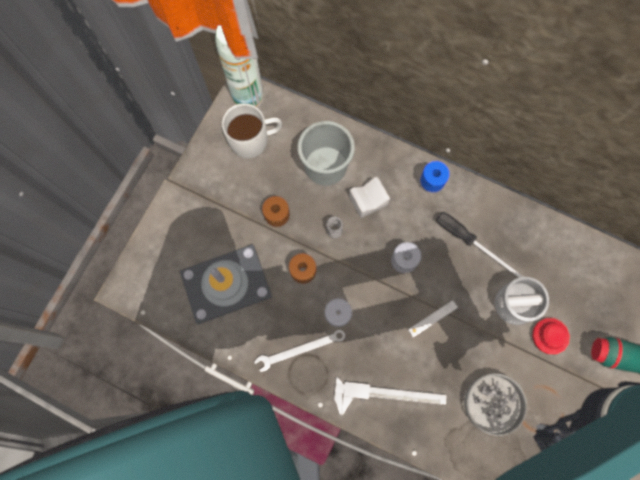

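Scene: two grey steel sleeves, at (row 219, col 357), which looks taller, and at (268, 357), which looks flat. The look-alikes are brown at (256, 262) and (265, 313), and blue at (181, 322). The fixture is at (300, 273), with its rod tip at about (274, 273). In the top view the steel sleeves are at (257, 405) and (313, 338). I choose the one at scene (219, 357) / top (257, 405) and check it in a crop.

```bash
python3 - <<'E'
from h import *
a=cv2.imread('pics/scene.png')[190:290,315:395];b=cv2.imread('pics/top.png')[230:330,310:440]
f=lambda i:cv2.resize(i,None,fx=3.7,fy=3.7,interpolation=cv2.INTER_CUBIC)
cv2.imwrite('pics/crop1.png',np.hstack([f(a),f(b)]))
E
python3 -m crank '[{"dx":0.05,"dy":-0.004},{"dx":0.05,"dy":-0.004},{"dx":0.05,"dy":-0.004},{"dx":0.05,"dy":-0.004},{"dx":0.05,"dy":-0.004}]'
```

```text
invalid input at $[0]: expected keys dx, dy, dz, ax, ay, az
```

View pics/crop1.png

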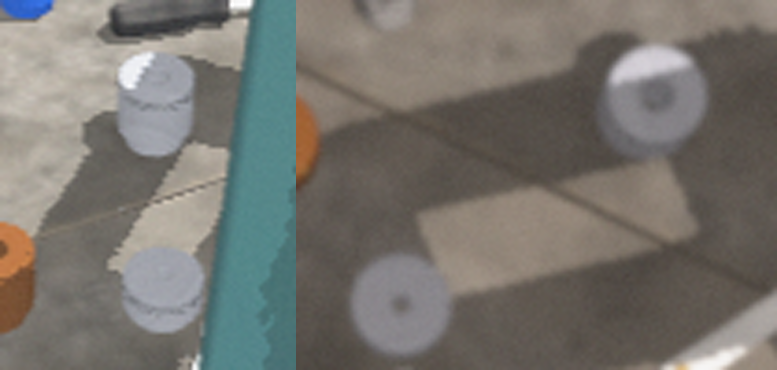

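The crop confirms it. The upper sleeve (scene 219, 357) is taller, has a nose, grooves near its top and a wide bore. The lower one is short with a small bore.

```bash
python3 -m crank '[{"dx":0.05,"dy":-0.004,"dz":0,"ax":0,"ay":0,"az":0},{"dx":0.05,"dy":-0.004,"dz":0,"ax":0,"ay":0,"az":0},{"dx":0.05,"dy":-0.004,"dz":0,"ax":0,"ay":0,"az":0},{"dx":0.05,"dy":-0.004,"dz":0,"ax":0,"ay":0,"az":0},{"dx":0.05,"dy":-0.004,"dz":0,"ax":0,"ay":0,"az":0}]'
python3 - <<'E'
from h import *
np.set_printoptions(precision=4,suppress=True)
p=arm.get_image('wrist');save(p,'w1.png')
for n,z in dict(tall_driver_mid=.0275,tall_driver=0,short_driver_mid=.016).items():
    for r in arm.pinpoint(p,n)[:4]: print(n,round(r['score'],2),np.array(r['point']),atz(p,r['point'],z))
for r in arm.recognise(p,'tall_driver')[:4]: print(r)
s=arm.sense();print(s['eef_pos'],s['tcp_rot'],s['qpos'])
E
```

```text
t: 1.3
eef_pos: [0.4673, -0.4252, 0.2245]
tcp_rot: [0.978, 0.21, 0.0, 0.0]
wrist_force: [-0.9, -0.5, -0.0]
grip_width: 0.0856
grasp_force: 0.0
tall_driver_mid 0.86 [11.  61.4] [ 0.5251 -0.1827  0.0275]
tall_driver_mid 0.66 [107.2 296.7] [ 0.5351 -0.3794  0.0275]
tall_driver 0.87 [19.1 81. ] [ 0.5245 -0.1827  0.    ]
tall_driver 0.7 [106.6 296.8] [ 0.5351 -0.3782  0.    ]
short_driver_mid 0.76 [142.3 114. ] [ 0.4407 -0.2423  0.016 ]
{'extent': [6.8, 0.3, 103.2, 49.0], 'score': 0.83}
[ 0.4655 -0.4262  0.2242] [ 0.9775  0.2109 -0.0004 -0.    ] [-0.8503  0.4037  1.4393 -0.0007  1.2991  0.2958]
```

View pics/w1.png

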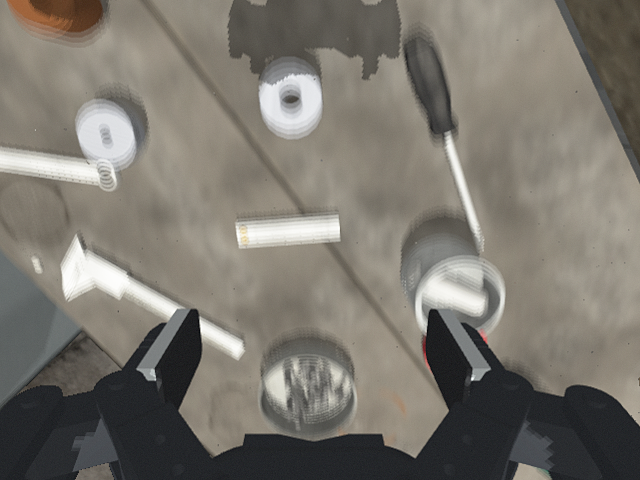

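The wrist picture is blurred by motion. It shows the tall driver at (row 98, col 291), the short one at (133, 106), and nothing close to the jaws' path. I'll take a still picture for the fine position.

```bash
python3 - <<'E'
from h import *
np.set_printoptions(precision=4,suppress=True)
p=arm.get_image('wrist');save(p,'w2.png',[230,40,360,160],4.6)
print({k:v for k,v in p.items() if k not in('img',)})
for r in arm.pinpoint(p,'tall_driver_mid')[:4]: print(round(r['score'],2),np.array(r['point']),atz(p,r['point'],.0275))
s=arm.sense();print(s['eef_pos'],s['tcp_rot'])
for x,y in((.535,-.378),): print(proj(p,[x,y,.055]))
E
```

```text
{'fx': 391.8970973690426, 'fy': 391.8970973690426, 'cx': 313.1316643019273, 'cy': 234.9542981553832, 'k1': -0.0016250613879594433, 'R': array([[ 0.4127, -0.9109, -0.0011],
       [-0.865 , -0.3923,  0.3129],
       [-0.2854, -0.1282, -0.9498]]), 't': array([-0.5801,  0.1963,  0.4581]), 'shot': 4}
0.84 [100.9 295.8] [ 0.5374 -0.3775  0.0275]
0.77 [ 6.8 61.3] [ 0.5256 -0.183   0.0275]
[ 0.4645 -0.4269  0.2243] [ 0.9778  0.2097 -0.0003 -0.0001]
[np.float64(103.71872903770713), np.float64(293.61448625615793)]
```

View pics/w2.png

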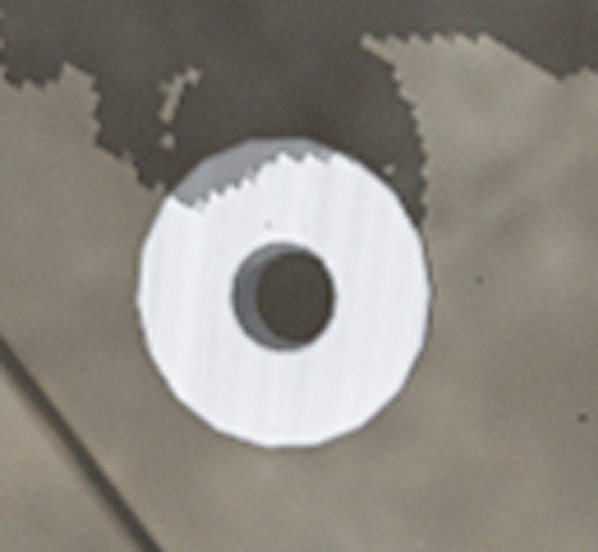

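```bash
python3 -m crank '[{"dx":0.042,"dy":-0.008,"dz":0,"ax":0,"ay":0,"az":0},{"dx":0.042,"dy":-0.009,"dz":0,"ax":0,"ay":0,"az":0},{"dx":0,"dy":0,"dz":0.04,"ax":0,"ay":0,"az":0},{"dx":0,"dy":0,"dz":0.04,"ax":0,"ay":0,"az":0},{"dx":0,"dy":0,"dz":0.02,"ax":0,"ay":0,"az":0}]'
python3 - <<'E'
from h import *
np.set_printoptions(precision=4,suppress=True)
for i in range(4): p=arm.get_image('wrist')
s=arm.sense();print(s['eef_pos'],s['tcp_rot'],proj(p,[.534,-.377,.055]),proj(p,[*s['eef_pos'][:2],.055]))
save(p,'w3.png')
for r in arm.pinpoint(p,'tall_driver_mid')[:3]: print(round(r['score'],2),np.array(r['point']),atz(p,r['point'],.0275))
E
```

```text
t: 2.15
eef_pos: [0.5326, -0.3758, 0.1211]
tcp_rot: [0.978, 0.21, -0.002, -0.002]
wrist_force: [-0.4, 0.7, 0.2]
grip_width: 0.0857
grasp_force: 0.0
[ 0.5345 -0.3773  0.1248] [ 0.9778  0.2095 -0.0001 -0.0001] [np.float64(250.42211474703151), np.float64(314.7617045166112)] [np.float64(249.88976500827556), np.float64(315.60223384387604)]
0.87 [119.2  15.8] [ 0.5274 -0.183   0.0275]
0.8 [234.9 316.2] [ 0.5349 -0.3776  0.0275]
0.63 [ 44.5 542.9] [ 0.6908 -0.4477  0.0275]
```

View pics/w3.png

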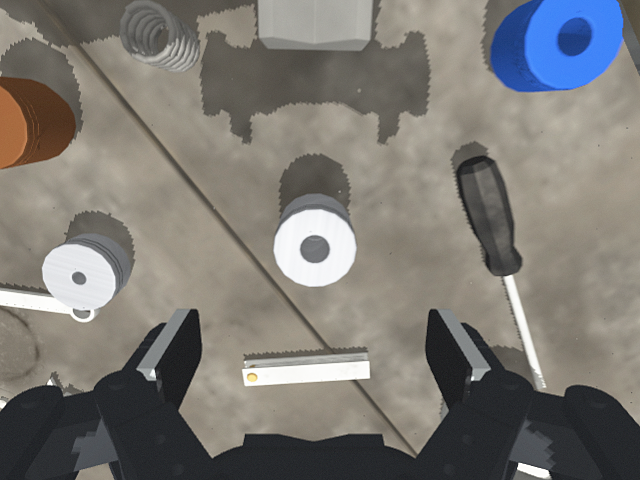

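The still picture shows the bore at (249, 314), where it was predicted, centred between the jaws. The finger paths are clear. Next I descend to 42 mm and close.

```bash
python3 -m crank '[{"dx":0,"dy":0,"dz":0.03,"ax":0,"ay":0,"az":0},{"dx":0,"dy":0,"dz":0.03,"ax":0,"ay":0,"az":0},{"dx":0,"dy":0,"dz":0.015,"ax":0,"ay":0,"az":0},{"dx":0,"dy":0,"dz":0.008,"ax":0,"ay":0,"az":0},{"dx":0,"dy":0,"dz":0,"ax":0,"ay":0,"az":0}]'
python3 -m crank '[{"dx":0,"dy":0,"dz":0,"ax":0,"ay":0,"az":0},{"dx":0,"dy":0,"dz":0,"ax":0,"ay":0,"az":0},{"dx":0,"dy":0,"dz":0,"ax":0,"ay":0,"az":0},{"dx":0,"dy":0,"dz":0,"ax":0,"ay":0,"az":0},{"dx":0,"dy":0,"dz":0,"ax":0,"ay":0,"az":0}]' 0.046 60
python3 -m crank '[{"dx":0,"dy":0,"dz":0,"ax":0,"ay":0,"az":0},{"dx":0,"dy":0,"dz":0,"ax":0,"ay":0,"az":0},{"dx":0,"dy":0,"dz":0,"ax":0,"ay":0,"az":0},{"dx":0,"dy":0,"dz":0,"ax":0,"ay":0,"az":0},{"dx":0,"dy":0,"dz":0,"ax":0,"ay":0,"az":0}]' 0.03 80
```

```text
t: 2.9
eef_pos: [0.5353, -0.3765, 0.0415]
tcp_rot: [0.978, 0.21, -0.0, -0.0]
wrist_force: [0.1, 0.8, -0.4]
grip_width: 0.0851
grasp_force: 0.0
t: 3.4
eef_pos: [0.536, -0.3766, 0.0432]
tcp_rot: [0.978, 0.21, 0.001, 0.001]
wrist_force: [-0.9, 1.5, 7.3]
grip_width: 0.0465
grasp_force: 37.5
t: 3.9
eef_pos: [0.5361, -0.3766, 0.0437]
tcp_rot: [0.978, 0.21, 0.001, 0.001]
wrist_force: [-1.9, 2.1, 11.4]
grip_width: 0.0442
grasp_force: 79.9
```

```bash
python3 -m crank '[{"dx":0,"dy":0,"dz":-0.01,"ax":0,"ay":0,"az":0},{"dx":0,"dy":0,"dz":-0.03,"ax":0,"ay":0,"az":0},{"dx":0,"dy":0,"dz":-0.04,"ax":0,"ay":0,"az":0},{"dx":0,"dy":0,"dz":-0.04,"ax":0,"ay":0,"az":0},{"dx":0,"dy":0,"dz":-0.04,"ax":0,"ay":0,"az":0}]'
python3 - <<'E'
from h import *
np.set_printoptions(precision=4,suppress=True)
for i in range(4): p=arm.get_image('wrist')
s=arm.sense();print(s)
e=s['eef_pos'];print([proj(p,[e[0],e[1],e[2]+d]) for d in(.0125,0)])
save(p,'w4.png')
E
```

```text
t: 4.4
eef_pos: [0.5347, -0.3757, 0.2029]
tcp_rot: [0.978, 0.21, -0.0, -0.0]
wrist_force: [0.4, -1.1, -3.3]
grip_width: 0.0444
grasp_force: 82.2
{'t': 4.6, 'qpos': array([-0.7182,  0.454 ,  1.4123,  0.    ,  1.2734,  0.4288]), 'joint_velocities': array([ 0.0011,  0.0405,  0.0534,  0.0006, -0.0026,  0.0018]), 'joint_efforts': array([  0.0263, -64.3238, -31.3246,  -0.0011,  -0.115 ,  -0.0003]), 'eef_pos': array([ 0.5355, -0.3764,  0.2025]), 'tcp_rot': array([0.9776, 0.2103, 0.0006, 0.0008]), 'wrist_force': array([-0.292 ,  1.623 , -4.2661]), 'moment': array([ 0.0399,  0.0047, -0.0055]), 'grasp_force': 82.18491925571291, 'grip_width': 0.043644900554131685}
[[np.float64(321.29126044906377), np.float64(308.77451856951984)], [np.float64(306.31734082796976), np.float64(308.9188002597198)]]
```

View pics/w4.png

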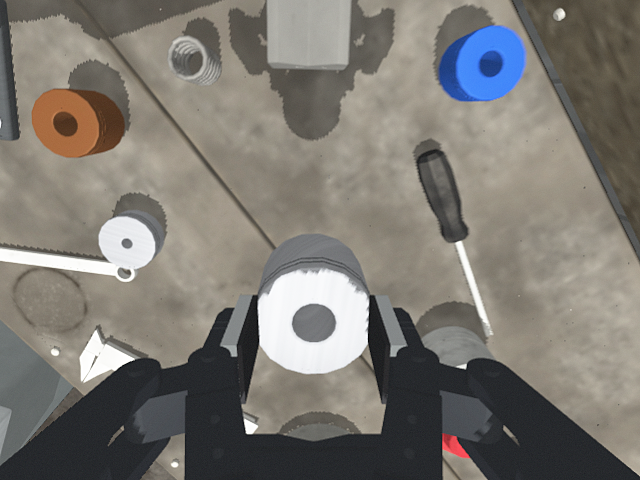

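The driver is held upright between the pads. Its bore is at (323, 314), on the jaw centre line, and about 1 mm from the TCP in tool x. Next I carry it to a viewpoint 85 mm short of the rod.

```bash
python3 -m crank '[{"dx":0.003,"dy":-0.02,"dz":-0.012,"ax":0,"ay":0,"az":0},{"dx":0.003,"dy":-0.035,"dz":-0.012,"ax":0,"ay":0,"az":0},{"dx":0.003,"dy":-0.035,"dz":0,"ax":0,"ay":0,"az":0},{"dx":0.003,"dy":-0.035,"dz":0,"ax":0,"ay":0,"az":0},{"dx":0.003,"dy":-0.035,"dz":0,"ax":0,"ay":0,"az":0}]'
python3 -m crank '[{"dx":0.004,"dy":-0.035,"dz":0,"ax":0,"ay":0,"az":0},{"dx":0.004,"dy":-0.035,"dz":0,"ax":0,"ay":0,"az":0},{"dx":0.004,"dy":-0.035,"dz":0,"ax":0,"ay":0,"az":0},{"dx":0.004,"dy":-0.035,"dz":0,"ax":0,"ay":0,"az":0},{"dx":0.004,"dy":-0.02,"dz":0,"ax":0,"ay":0,"az":0}]'
python3 - <<'E'
from h import *
np.set_printoptions(precision=4,suppress=True)
for i in range(4): p=arm.get_image('wrist')
s=arm.sense();print(s['eef_pos'],s['tcp_rot'],s['wrist_force'],s['grasp_force'])
save(p,'w5.png')
for n,z in dict(rod_tip=.13,bush_top=.058,fixture=0,tall_driver_mid=s['eef_pos'][2]-.0162).items():
    for r in arm.pinpoint(p,n)[:2]: print(n,round(r['score'],2),np.array(r['point']),atz(p,r['point'],z))
E
```

```text
t: 5.1
eef_pos: [0.4809, -0.222, 0.223]
tcp_rot: [0.978, 0.21, -0.002, -0.002]
wrist_force: [0.9, 0.3, -3.4]
grip_width: 0.0434
grasp_force: 82.5
t: 5.6
eef_pos: [0.4318, -0.0672, 0.2231]
tcp_rot: [0.978, 0.211, -0.003, -0.002]
wrist_force: [-0.3, -1.0, -4.1]
grip_width: 0.0441
grasp_force: 82.6
[ 0.4344 -0.0696  0.2241] [ 0.9775  0.2109 -0.0013 -0.0006] [ 0.2827 -0.4304 -3.8803] 82.63737885672752
rod_tip 0.91 [ 96.4 321. ] [ 0.5141 -0.0366  0.13  ]
bush_top 0.66 [100.6 319.6] [ 0.5126 -0.0373  0.058 ]
fixture 0.72 [ 98.9 313. ] [ 0.5123 -0.0317  0.    ]
tall_driver_mid 0.88 [290.3 313.4] [ 0.4337 -0.0685  0.2079]
tall_driver_mid 0.55 [159.6 479.5] [ 0.517  -0.1065  0.2079]
```

View pics/w5.png

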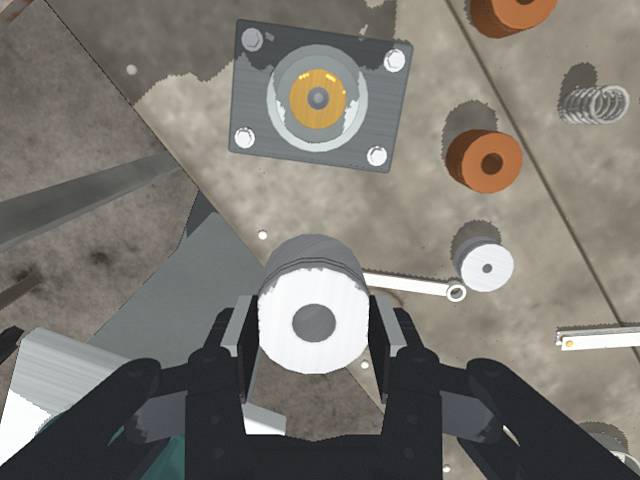

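The wrist view looks almost straight down the rod. The rod tip is at (98, 318), concentric with the brass flange, and the held driver's bore is at (323, 314). I'll compute the offset in one frame.

```bash
python3 - <<'E'
from h import *
np.set_printoptions(precision=4,suppress=True)
im=cv2.imread('pics/w5.png');g=cv2.cvtColor(im,cv2.COLOR_BGR2GRAY)
p=arm.get_image('wrist');s=arm.sense()
hsv=cv2.cvtColor(im,cv2.COLOR_BGR2HSV)
m=cv2.inRange(hsv[60:135,280:355],(12,120,80),(35,255,255))
c=max(cv2.findContours(m,cv2.RETR_EXTERNAL,cv2.CHAIN_APPROX_NONE)[0],key=cv2.contourArea)
e=cv2.fitEllipse(cv2.convexHull(c));print('flange',e);fl=(e[0][1]+60,e[0][0]+280)
m2=((g[280:360,280:350]<150)*255).astype(np.uint8)
for c in cv2.findContours(m2,cv2.RETR_EXTERNAL,cv2.CHAIN_APPROX_NONE)[0]:
    if 600<cv2.contourArea(c)<2500: b=cv2.fitEllipse(c);print('bore',b);bo=(b[0][1]+280,b[0][0]+280)
# rod: circle inside flange
r=g[80:116,300:338]; m3=cv2.inRange(hsv[80:116,300:338],(0,0,0),(180,90,255))
for c in cv2.findContours(m3,cv2.RETR_EXTERNAL,cv2.CHAIN_APPROX_NONE)[0]:
    if cv2.contourArea(c)>60:x=cv2.fitEllipse(c);print('rod',x,(x[0][1]+80,x[0][0]+300))
R=np.array(p['R']);print('cam',-R.T@p['t'],s['eef_pos'])
for z in(.056,.058,.060):print('flange',atz(p,fl,z))
for d in(.009,.0113,.0135):print('bore',atz(p,bo,s['eef_pos'][2]+d))
for X in([.534-.52+.0,0,0],):pass
E
```

```text
flange ((37.18171310424805, 38.56025314331055), (55.86559295654297, 59.11923599243164), 1.3316261768341064)
bore ((33.55414962768555, 42.608055114746094), (37.28030014038086, 42.46006774902344), 87.80668640136719)
rod ((17.903812408447266, 17.838489532470703), (22.043230056762695, 23.573530197143555), 179.54812622070312) (97.8384895324707, 317.90381240844727)
cam [ 0.5101 -0.0375  0.3738] [ 0.4357 -0.0708  0.2251]
flange [ 0.5162 -0.0378  0.056 ]
flange [ 0.5161 -0.0378  0.058 ]
flange [ 0.5161 -0.0378  0.06  ]
bore [ 0.4341 -0.0718  0.2341]
bore [ 0.4353 -0.0713  0.2364]
bore [ 0.4365 -0.0707  0.2386]
```

```bash
python3 -m crank '[{"dx":0.022,"dy":0.001,"dz":0,"ax":0,"ay":0,"az":0},{"dx":0.022,"dy":0.001,"dz":0,"ax":0,"ay":0,"az":0},{"dx":0.022,"dy":0.001,"dz":0,"ax":0,"ay":0,"az":0},{"dx":0.021,"dy":0,"dz":0,"ax":0,"ay":0,"az":0},{"dx":0,"dy":0,"dz":0.03,"ax":0,"ay":0,"az":0}]'
python3 - <<'E'
from h import *
np.set_printoptions(precision=4,suppress=True)
E=[]
for i in range(4):
    p=arm.get_image('scene');q=arm.get_image('top');s=arm.sense();E.append(s['eef_pos'])
print(np.mean(E[1:],0),s['tcp_rot'],s['wrist_force'])
save(p,'s6.png',[210,190,330,330],3.3)
a=cv2.imread('pics/s6.png');save(q,'t6.png',[140,190,260,330],3.3)
cv2.imwrite('pics/c6.png',np.hstack([a,cv2.imread('pics/t6.png')]))
for c,n in((p,'scene'),(q,'top')):
    print(n,'rodtip proj',proj(c,[.5157,-.038,.13]))
E
```

```text
t: 6.55
eef_pos: [0.5231, -0.0378, 0.1986]
tcp_rot: [0.978, 0.21, 0.005, 0.002]
wrist_force: [1.6, -0.4, -4.2]
grip_width: 0.0437
grasp_force: 82.4
[ 0.516  -0.0375  0.1958] [0.9777 0.21   0.0008 0.0003] [-0.5644 -0.3309 -3.2969]
scene rodtip proj [np.float64(273.0928236516694), np.float64(272.02853003576433)]
top rodtip proj [np.float64(267.7594284076386), np.float64(214.11182656822373)]
```

View pics/c6.png

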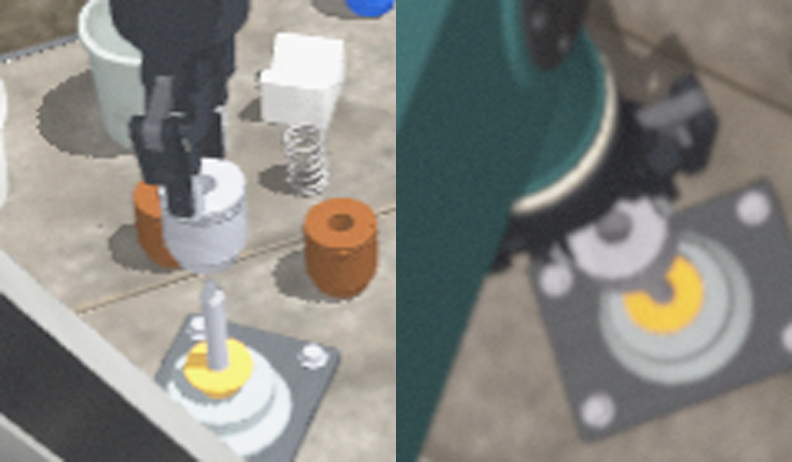

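The driver hangs above the rod tip and in line with it in both views: in the scene crop the nose is at (260, 207), above the tip at (285, 212). I lower it gently and watch the force.

```bash
python3 -m crank '[{"dx":0,"dy":0,"dz":0.01,"ax":0,"ay":0,"az":0},{"dx":0,"dy":0,"dz":0.007,"ax":0,"ay":0,"az":0},{"dx":0,"dy":0,"dz":0.007,"ax":0,"ay":0,"az":0},{"dx":0,"dy":0,"dz":0.006,"ax":0,"ay":0,"az":0},{"dx":0,"dy":0,"dz":0,"ax":0,"ay":0,"az":0}]'
python3 -m crank '[{"dx":0,"dy":0,"dz":0.004,"ax":0,"ay":0,"az":0},{"dx":0,"dy":0,"dz":0.004,"ax":0,"ay":0,"az":0},{"dx":0,"dy":0,"dz":0.004,"ax":0,"ay":0,"az":0},{"dx":0,"dy":0,"dz":0,"ax":0,"ay":0,"az":0},{"dx":0,"dy":0,"dz":0,"ax":0,"ay":0,"az":0}]'
python3 - <<'E'
from bench import arm
import time
s=arm.sense();print(s['eef_pos'],s['tcp_rot'],s['wrist_force'],s['moment'])
E
```

```text
t: 7.45
eef_pos: [0.5152, -0.0369, 0.1642]
tcp_rot: [0.978, 0.21, -0.001, -0.001]
wrist_force: [0.2, -0.6, -4.2]
grip_width: 0.0437
grasp_force: 83.4
t: 7.95
eef_pos: [0.5152, -0.0367, 0.1528]
tcp_rot: [0.978, 0.21, -0.001, -0.001]
wrist_force: [-1.9, 3.4, -6.0]
grip_width: 0.0443
grasp_force: 82.9
[ 0.51516441 -0.03665263  0.1527843 ] [ 9.77639652e-01  2.10284378e-01 -8.81617164e-04 -6.43609183e-04] [-1.91819252  3.41122035 -5.95148255] [0.71849154 0.44314909 0.04529857]
```

The rod is inside the bore, with about 4 N of side force along tool −y. I shift 1.5 mm that way to relieve it.

```bash
python3 -m crank '[{"dx":0,"dy":-0.0015,"dz":0,"ax":0,"ay":0,"az":0},{"dx":0,"dy":0,"dz":0,"ax":0,"ay":0,"az":0},{"dx":0,"dy":0,"dz":0.004,"ax":0,"ay":0,"az":0},{"dx":0,"dy":0,"dz":0.004,"ax":0,"ay":0,"az":0},{"dx":0,"dy":0,"dz":0,"ax":0,"ay":0,"az":0}]'
python3 -c "
from bench import arm
s=arm.sense();print(s['eef_pos'],s['tcp_rot'],s['wrist_force'],s['moment'])"
```

```text
t: 8.45
eef_pos: [0.5154, -0.0359, 0.1449]
tcp_rot: [0.978, 0.21, -0.0, 0.0]
wrist_force: [-0.2, 0.8, -3.7]
grip_width: 0.0438
grasp_force: 83.5
[ 0.51544061 -0.03588459  0.14489253] [ 9.77625596e-01  2.10352487e-01 -1.36943058e-04  7.71047015e-05] [-0.20964207  0.75585753 -3.66886509] [ 0.19548174  0.21942771 -0.03448836]
```

```bash
python3 -m crank '[{"dx":0,"dy":-0.0005,"dz":0.009,"ax":0,"ay":0,"az":0},{"dx":0,"dy":0,"dz":0.009,"ax":0,"ay":0,"az":0},{"dx":0,"dy":0,"dz":0.009,"ax":0,"ay":0,"az":0},{"dx":0,"dy":0,"dz":0.008,"ax":0,"ay":0,"az":0},{"dx":0,"dy":0,"dz":0,"ax":0,"ay":0,"az":0}]'
python3 -m crank '[{"dx":0,"dy":0,"dz":0.001,"ax":0,"ay":0,"az":0},{"dx":0,"dy":0,"dz":0.001,"ax":0,"ay":0,"az":0},{"dx":0,"dy":0,"dz":0.001,"ax":0,"ay":0,"az":0},{"dx":0,"dy":0,"dz":0,"ax":0,"ay":0,"az":0},{"dx":0,"dy":0,"dz":0,"ax":0,"ay":0,"az":0}]'
python3 -c "
from bench import arm
s=arm.sense();print(s['eef_pos'],s['tcp_rot'],s['wrist_force'],s['moment'])"
```

```text
t: 8.95
eef_pos: [0.5148, -0.0353, 0.109]
tcp_rot: [0.978, 0.21, -0.001, -0.0]
wrist_force: [-0.8, -0.8, -4.4]
grip_width: 0.044
grasp_force: 83.4
t: 9.45
eef_pos: [0.5151, -0.0352, 0.1075]
tcp_rot: [0.978, 0.21, -0.0, -0.0]
wrist_force: [-2.8, 0.5, -3.5]
grip_width: 0.0438
grasp_force: 83.6
[ 0.51510363 -0.03517984  0.1074826 ] [ 9.77631250e-01  2.10326227e-01 -8.60108472e-05 -9.91022007e-05] [-2.81926279  0.48769662 -3.48753906] [ 0.21867993  0.50051189 -0.00975032]
```

```bash
python3 -m crank '[{"dx":-0.001,"dy":0,"dz":0.001,"ax":0,"ay":0,"az":0},{"dx":0,"dy":0,"dz":0.001,"ax":0,"ay":0,"az":0},{"dx":0,"dy":0,"dz":0.001,"ax":0,"ay":0,"az":0},{"dx":0,"dy":0,"dz":0.001,"ax":0,"ay":0,"az":0},{"dx":0,"dy":0,"dz":0,"ax":0,"ay":0,"az":0}]'
python3 -m crank '[{"dx":0,"dy":0,"dz":0.001,"ax":0,"ay":0,"az":0},{"dx":0,"dy":0,"dz":0,"ax":0,"ay":0,"az":0},{"dx":0,"dy":0,"dz":0.001,"ax":0,"ay":0,"az":0},{"dx":0,"dy":0,"dz":0,"ax":0,"ay":0,"az":0},{"dx":0,"dy":0,"dz":0,"ax":0,"ay":0,"az":0}]'
```

```text
t: 9.95
eef_pos: [0.5146, -0.0357, 0.1033]
tcp_rot: [0.978, 0.21, 0.0, -0.0]
wrist_force: [-0.6, 1.5, -3.0]
grip_width: 0.0439
grasp_force: 83.5
t: 10.45
eef_pos: [0.5144, -0.0357, 0.1013]
tcp_rot: [0.978, 0.21, 0.0, 0.0]
wrist_force: [-0.0, 1.7, -4.8]
grip_width: 0.0438
grasp_force: 83.3
```

```bash
python3 -m crank '[{"dx":0,"dy":-0.0005,"dz":0.001,"ax":0,"ay":0,"az":0},{"dx":0,"dy":0,"dz":0,"ax":0,"ay":0,"az":0},{"dx":0,"dy":0,"dz":0.001,"ax":0,"ay":0,"az":0},{"dx":0,"dy":0,"dz":0,"ax":0,"ay":0,"az":0},{"dx":0,"dy":0,"dz":0,"ax":0,"ay":0,"az":0}]'
python3 -m crank '[{"dx":0,"dy":0,"dz":0.001,"ax":0,"ay":0,"az":0},{"dx":0,"dy":0,"dz":0,"ax":0,"ay":0,"az":0},{"dx":0,"dy":0,"dz":0.001,"ax":0,"ay":0,"az":0},{"dx":0,"dy":0,"dz":0,"ax":0,"ay":0,"az":0},{"dx":0,"dy":0,"dz":0,"ax":0,"ay":0,"az":0}]'
```

```text
t: 10.95
eef_pos: [0.5148, -0.0354, 0.0999]
tcp_rot: [0.978, 0.21, 0.001, 0.0]
wrist_force: [-0.2, -0.0, 5.0]
grip_width: 0.0438
grasp_force: 85.5
t: 11.45
eef_pos: [0.5147, -0.0354, 0.0976]
tcp_rot: [0.978, 0.21, 0.0, 0.0]
wrist_force: [-0.4, -0.5, 4.6]
grip_width: 0.0437
grasp_force: 85.5
```

Contact came at about 0.100, and the bush is sliding at about 9 N above the hanging weight. I keep pressing towards home, which should be at TCP ≈ 0.087.

```bash
python3 -m crank '[{"dx":0,"dy":0,"dz":0.002,"ax":0,"ay":0,"az":0},{"dx":0,"dy":0,"dz":0.002,"ax":0,"ay":0,"az":0},{"dx":0,"dy":0,"dz":0.002,"ax":0,"ay":0,"az":0},{"dx":0,"dy":0,"dz":0.001,"ax":0,"ay":0,"az":0},{"dx":0,"dy":0,"dz":0,"ax":0,"ay":0,"az":0}]'
python3 -m crank '[{"dx":0,"dy":0,"dz":0.001,"ax":0,"ay":0,"az":0},{"dx":0,"dy":0,"dz":0,"ax":0,"ay":0,"az":0},{"dx":0,"dy":0,"dz":0.001,"ax":0,"ay":0,"az":0},{"dx":0,"dy":0,"dz":0,"ax":0,"ay":0,"az":0},{"dx":0,"dy":0,"dz":0,"ax":0,"ay":0,"az":0}]'
```

```text
t: 11.95
eef_pos: [0.5145, -0.0354, 0.0904]
tcp_rot: [0.978, 0.21, 0.0, 0.0]
wrist_force: [1.2, -0.4, 3.8]
grip_width: 0.0439
grasp_force: 85.1
t: 12.45
eef_pos: [0.5144, -0.0354, 0.0884]
tcp_rot: [0.978, 0.21, 0.0, 0.0]
wrist_force: [1.1, -1.0, 4.4]
grip_width: 0.0438
grasp_force: 85.2
```

```bash
python3 -m crank '[{"dx":0,"dy":0,"dz":0.001,"ax":0,"ay":0,"az":0},{"dx":0,"dy":0,"dz":0,"ax":0,"ay":0,"az":0},{"dx":0,"dy":0,"dz":0.001,"ax":0,"ay":0,"az":0},{"dx":0,"dy":0,"dz":0,"ax":0,"ay":0,"az":0},{"dx":0,"dy":0,"dz":0,"ax":0,"ay":0,"az":0}]'
```

```text
t: 12.95
eef_pos: [0.5147, -0.0352, 0.0874]
tcp_rot: [0.978, 0.21, 0.001, 0.0]
wrist_force: [-0.8, -0.8, 13.9]
grip_width: 0.0438
grasp_force: 87.6
```

Force is rising at TCP 0.0874, about where the flange should seat. I press a little harder to confirm it is home.

```bash
python3 -m crank '[{"dx":0,"dy":0,"dz":0.001,"ax":0,"ay":0,"az":0},{"dx":0,"dy":0,"dz":0,"ax":0,"ay":0,"az":0},{"dx":0,"dy":0,"dz":0.001,"ax":0,"ay":0,"az":0},{"dx":0,"dy":0,"dz":0,"ax":0,"ay":0,"az":0},{"dx":0,"dy":0,"dz":0,"ax":0,"ay":0,"az":0}]'
```

```text
t: 13.45
eef_pos: [0.515, -0.0352, 0.0871]
tcp_rot: [0.978, 0.21, 0.001, 0.0]
wrist_force: [-5.2, 1.2, 30.6]
grip_width: 0.0439
grasp_force: 91.2
```

Home: 30 N with no further travel, and the height matches. I relieve the press, open, and retreat straight up.

```bash
python3 -m crank '[{"dx":0,"dy":0,"dz":-0.001,"ax":0,"ay":0,"az":0},{"dx":0,"dy":0,"dz":-0.001,"ax":0,"ay":0,"az":0},{"dx":0,"dy":0,"dz":0,"ax":0,"ay":0,"az":0},{"dx":0,"dy":0,"dz":0,"ax":0,"ay":0,"az":0},{"dx":0,"dy":0,"dz":0,"ax":0,"ay":0,"az":0}]' - 20
python3 -m crank '[{"dx":0,"dy":0,"dz":0,"ax":0,"ay":0,"az":0},{"dx":0,"dy":0,"dz":0,"ax":0,"ay":0,"az":0},{"dx":0,"dy":0,"dz":0,"ax":0,"ay":0,"az":0},{"dx":0,"dy":0,"dz":0,"ax":0,"ay":0,"az":0},{"dx":0,"dy":0,"dz":0,"ax":0,"ay":0,"az":0}]' 0.08
```

```text
t: 13.95
eef_pos: [0.5147, -0.0353, 0.0874]
tcp_rot: [0.978, 0.21, 0.001, 0.0]
wrist_force: [-1.1, -0.1, 14.0]
grip_width: 0.0437
grasp_force: 87.6
t: 14.45
eef_pos: [0.5138, -0.0351, 0.0861]
tcp_rot: [0.978, 0.21, -0.0, -0.0]
wrist_force: [-0.2, 0.3, 1.3]
grip_width: 0.0798
grasp_force: 0.0
```

```bash
python3 -m crank '[{"dx":0,"dy":0,"dz":-0.02,"ax":0,"ay":0,"az":0},{"dx":0,"dy":0,"dz":-0.04,"ax":0,"ay":0,"az":0},{"dx":0,"dy":0,"dz":-0.04,"ax":0,"ay":0,"az":0},{"dx":0,"dy":0,"dz":-0.04,"ax":0,"ay":0,"az":0},{"dx":0,"dy":0,"dz":-0.03,"ax":0,"ay":0,"az":0}]'
python3 -m crank '[{"dx":-0.03,"dy":0,"dz":0,"ax":0,"ay":0,"az":0},{"dx":-0.03,"dy":0,"dz":0,"ax":0,"ay":0,"az":0},{"dx":-0.02,"dy":0,"dz":0,"ax":0,"ay":0,"az":0},{"dx":0,"dy":0,"dz":0,"ax":0,"ay":0,"az":0},{"dx":0,"dy":0,"dz":0,"ax":0,"ay":0,"az":0}]'
python3 - <<'E'
from h import *
for i in range(3): w=arm.get_image('wrist')
s=arm.get_image('scene')
w=w['img'][0:260,170:470,::-1];c=s['img'][220:350,220:330,::-1]
cv2.imwrite('pics/fin.png',np.hstack([cv2.resize(w,(450,390)),cv2.resize(c,(330,390),interpolation=cv2.INTER_CUBIC)]))
for z in(.043,.044,.045,.046): print(proj(s,[.5157,-.038,z+.055]))
E
```

```text
t: 14.95
eef_pos: [0.5147, -0.0353, 0.259]
tcp_rot: [0.978, 0.21, 0.001, 0.0]
wrist_force: [1.2, -0.0, -0.7]
grip_width: 0.08
grasp_force: 0.0
t: 15.45
eef_pos: [0.4416, -0.0681, 0.2566]
tcp_rot: [0.978, 0.21, 0.0, -0.0]
wrist_force: [0.7, -0.0, -0.2]
grip_width: 0.0798
grasp_force: 0.0
[np.float64(284.1442861785964), np.float64(273.0971495869015)]
[np.float64(283.8051708787664), np.float64(273.0642486986656)]
[np.float64(283.4656584886885), np.float64(273.0313162859813)]
[np.float64(283.12574844581565), np.float64(272.99835231753326)]
```

View pics/fin.png

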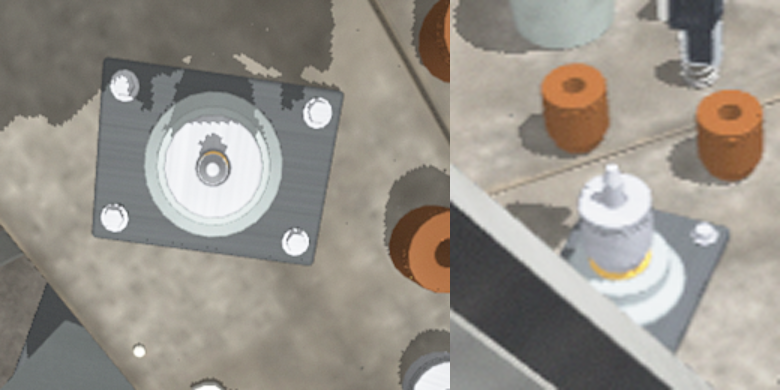

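The driver stands upright over the rod, the brass flange is seated on the hub, and the arm is clear.

```bash
python3 -c "
from bench import arm
print(arm.hand_in())"
```

```text
the job is handed in; nothing more can be done
None
```

The tall driver is over the rod and stands on the bush, which I pressed until it stopped at the height expected for home (about 30 N, no further travel); the arm is clear, the other loose parts were left alone, and the job was handed in at about 16 s.

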